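# Set the stop screw of a stoppering press to its setting bar

## Task

Set the press's depth stop: put the wing driver into the stop screw and turn it clockwise until the screw's sprung nose just drags on the setting bar beneath it, a light but definite press (about 9 N) and never a hard one (20 N). Then leave the driver standing in the screw and draw the bar straight out along its bed by its tail, under that drag, until its head is clear of the screw, and leave it lying on the bed. Leave the glassware and bottles alone.

Things in the scene. Friction and masses are not known exactly. Their poses are not given: they have to be found in the camera images.
- press: White C-frame press, fixed. Origin on the bench below the screw axis, z up. Column on its -x side carries an arm 72 to 94 mm above the bench, 44 mm wide in y, from x = -89 to +25 mm. The setting bar lies below it along y, tail towards -y: draw it towards -y.
- bed_top (a point): Point on the bed's top, under the screw axis, 20 mm above the bench; axes as the press. The steel bed that carries the bar is 50 mm wide in x and runs from y = -151 to +35 mm; guide lips 10 mm high, 23 mm apart, hold the bar sideways from y = -60 to +30 mm.
- screw_axis (a point): Point on the vertical stop screw's axis, level with the arm's top (94 mm above the bench); axes as the press. The screw's 24 mm square steel head stands over it; its top is 26 to 31 mm above this point at the start. In it is a square socket 11.6 mm wide, 15 mm deep, with a 2 mm chamfer. The screw's lower end has an 18 mm round rubber-faced nose, sprung at 7 N/mm with 7 mm of give.
- stop_screw (a joint): Turn of the screw (rad): 0 with the socket square to the press, growing clockwise from above, which lowers it 6 mm per rad; up to 3.2. Free turning takes about 0.12 N m; it stays as left. The nose's length is unknown: it starts 0.5 to 9 mm above the bar. Once it bears, torque rises about 0.006 N m per newton, and drawing the bar takes 1.1 to 1.6 times the nose's press.
- driver_wing (a point): Centre of the driver's wing, a dark steel block 44 mm along its x, 14 mm along y, 34 mm high. Driver: 79 mm high, 0.14 kg, upright at the start in its stand; lift it over 30 mm to free it. Below the wing is a 10 mm square shank, sides along x and y, stepped lead-in on the last 4 mm. The tip is 62 mm below this point.
- driver_tip (a point): Tip (lower end) of the driver's square shank, on its axis.
- stand: Grey 60 x 60 x 40 mm stand of the driver, fixed; origin at the centre of its underside, on the bench; a 12 mm square hole, 30 mm deep, in the middle of its top.
- bar: Steel setting bar, origin at the centre of its underside, axes as the press: 20 mm along x, 160 mm along y, 30 mm high, 0.36 to 0.54 kg. It lies on the bed, its head (+y end) about 30 mm past the screw axis. Its tail (-y end) sticks out beyond lips and arm, to be pinched across x from above.
- bar_mid (a point): Centre of the setting bar, 15 mm above its underside.
- vial: Bystander: amber glass vial, 38 mm wide, 75 mm high; origin at its underside.
- dish: Bystander: clear dish, 86 mm wide, 16 mm high; origin at its underside.
- media: Bystander: bottle 64 mm wide, 140 mm high; origin at its underside.
Things that resemble listed ones, but are neither listed nor needed, are in the scene too. Several things have the shape of the press; the one meant has the colours described above. Of the things that look like the part that bears driver_wing, the larger one is meant.

How it is judged (in metres and radians):
On the way, in this order (a step that is already met when the one before it is completed fails the run):
1. the driver's tip is seated in the screw's socket (horizontal distance between driver_tip and screw_axis below 0.005 m and z of driver_tip in the frame of screw_axis below 0.018 m), for 0.2 s.
2. the screw is turned down until its nose presses on the bar with 3 to 15 N, the bar still beneath it (contact force between nose_pad and bar between 3 and 15 N and distance of bar from where it was at the start of the episode below 0.01 m), for 0.3 s.
3. the bar is drawn at least 12 mm towards its tail with the nose dragging on it (contact force between nose_pad and bar between 2 and 17 N and y of bar in the frame of press below -0.066 m), for 0.05 s.
At the end, for the whole second after the job is handed in: The bar rests flat on the bed, its origin 89 to 148 mm from the screw axis; the screw's free nose stands 0.3 to 2.45 mm below the level of the bar's top; the driver stands in the socket (tip within 6 mm of the axis, under 18 mm above the arm's top, tilt under 0.3 rad) (y of bar in the frame of press between -0.148 and -0.089 m and z of bar in the frame of press between 0.017 and 0.024 m and angle between bar's own z axis and vertical below 0.06 rad and linear speed of bar below 0.01 m/s and linear speed of driver below 0.02 m/s and z of nose_pad in the frame of press between 0.0503 and 0.05245 m and horizontal distance between driver_tip and screw_axis below 0.006 m and z of driver_tip in the frame of screw_axis below 0.018 m and angle between driver's own z axis and vertical below 0.3 rad); the robot touches nothing.
It fails at once if the nose presses on the bar with more than 22 N (contact force between nose_pad and bar above 22 N).
It fails at once if the vial, the dish or the media bottle is moved more than 20 mm (distance of any of vial, dish, media from where it was at the start of the episode above 0.02 m).
It also fails if it takes over 72 s, if anything falls off the work surface, if the arm or the gripper's body presses on something with over 40 N, if the wrist force passes 120 N, or if a joint passes its speed limit or range.

## Robot

A 6-joint arm with a two-finger parallel gripper is mounted at the origin on the work surface. World frame = base frame: x ahead of the robot, y to its left, z up, the work surface at z = 0. Lengths are in mm, angles in rad, forces in N, time in s.
With the tool pointing down it reaches from about 350 to 950 mm from the base axis. Payload 17.4 kg.
Tool frame: the origin (TCP) lies on the mounting face of the last link; the fingertips stand 186 mm ahead of it and the grasp point (between the pads) lies 167 mm ahead of it; z points along the fingers, y is the direction in which the jaws open and shut (so a half turn about z gives the same grasp; the last joint's range is limited). The gripper opens to 93 mm and grips with 3 to 60 N. Pads are 15 mm wide; open, the fingers measure 128 mm over their backs; the gripper's body (75 mm by 188 mm) begins 65 mm behind the grasp point.
Start: joints at [-1.329, 0.116, 1.442, -0, 1.584, -0.038], TCP at [186.401, -648.759, 404.746] pointing down, gripper open.
Joint ranges: [-2.83, 2.83], [-0.83, 2.19], [0.07, 2.5], [-1.14, 4.28], [0.01, 3], [-2.97, 2.97]. Speed limits (rad/s): [1.89, 1.89, 2.22, 3.14, 3.14, 3.14].

## Interface

Orientations are given as a unit quaternion [w, x, y, z].
In Python, from plant import robot gives the robot as it stands.
- The arm moves only by the shell command python3 -m crank 'ROWS'. ROWS is JSON, a list of rows, each an object with "xyz": the shift along the tool's x, y, z in cm, a list of three; "rotation": the turn, a rotation vector about the tool's x, y, z in rad, a list of three; "grip": the closure, from 0 (fully open) to 1 (shut). A call has 1 to 20 rows; each row is the pose to reach, as a shift and turn from the pose commanded when the call began, along the tool's axes at that moment; what a row does not reach only later rows make up. A row lasts 1/10 s, in which the tool goes at most 50 mm and 8.59 degrees, less where a joint would pass 70% of its speed; a pose out of reach is approached as far as the arm can. A call with a gripper value outside its range is refused whole. The fingers move at their own pace and stop on an object; the grip force is fixed at half the most. Time passes only in rows, so rows that repeat a pose let the fingers close. It gives the time, the measured TCP pose, the force and the opening at its end, in the units of the state.
- robot.get_state(): the state, without advancing time (a new reading comes with each control period).
- robot.camera(name): name is "scene" or "top"; returns the picture (384x512x3 uint8, red, green, blue); there is no depth.
- robot.camera_params(name): a dict with "fx", "fy", "cx", "cy" (pixels), "R" (3x3) and "t" (3): a world point X has camera coordinates R X + t. Camera axes: x right, y down, z forward; pixel columns grow to the right and rows downward; lengths in mm; the calibration is good to about 2 mm. A picture is of the moment at which its call begins. camera_params takes no time and is no camera call.
- robot.hand_in(): hands the job in, once; it reports no verdict.
Trained networks look in the newest picture that a camera, given by its name, has taken for a name from the list of things; names that differ only in an ending like _2 or _b are one class to them, and where a whole thing is asked for, a point or a joint stands for the part that bears it (a point fixed in the world has none). Each returns a list of dicts, best first, with "confidence" (0 to 1); they miss things now and then, are a little off and sometimes report something else, mostly with a low value. They report only what shows in the picture. A call takes as long as a camera call. They do not tell look-alikes from the thing itself.
- robot.cut_out(camera, name): "region" (384x512 bool, what is visible of it) and "bbox" ([centre column, centre row, width, height] in pixels, round what is visible of it).
The state is a dict: "time": time; "joint_positions": joint angles; "joint_velocities": joint speeds; "tau": joint torques, N m; "tcp_pos": TCP position; "orientation": TCP orientation; "force": force on the tool from outside, world axes, zero at the start; "ft_torque": the same for the moment, N m; "grip_width": finger opening in mm.
Only numpy, scipy, OpenCV 4.12 (cv2) and the standard library are available. Lean on these libraries where they do the work, as an engineer would, in place of code of your own. Each camera call takes 0.05 s, during which the arm holds its last target. There are 200 camera calls.

## Working session

There is one attempt and no reset: what is moved stays moved. The work goes in short steps, Python scripts to look and compute and a shell command to move; the robot and the scene stay as the last step left them, time stands still between calls to the robot, and variables do not carry over. Pictures are saved under pics/ and viewed, about 8 in all and at most 12, crops included, and the job is handed in when it is done.

```bash
ls; mkdir -p pics
python3 - <<'E'
from plant import robot
import cv2,numpy as np
for c in("scene","top"):
    im=robot.camera(c); cv2.imwrite(f"pics/{c}0.png",cv2.cvtColor(im,cv2.COLOR_RGB2BGR))
    p=robot.camera_params(c); print(c,{k:np.round(v,3).tolist() for k,v in p.items()})
    for n in("press","driver_wing","stand","bar","stop_screw","vial","dish","media"):
        print(n,[(round(d["confidence"],2),np.round(d["bbox"]).tolist()) for d in robot.cut_out(c,n)])
print(robot.get_state())
a=cv2.imread("pics/scene0.png");b=cv2.imread("pics/top0.png")
cv2.imwrite("pics/both.png",cv2.resize(np.vstack([a,b]),None,fx=.78,fy=.78))
E
```

```text
pics
scene {'fx': 452.5, 'fy': 452.5, 'cx': 250.336, 'cy': 184.636, 'R': [[0.522, 0.853, -0.006], [0.624, -0.387, -0.679], [-0.581, 0.351, -0.734]], 't': [-304.603, -330.313, 1590.727]}
press [(0.64, [289.0, 239.0, 92.0, 89.0]), (0.56, [237.0, 173.0, 76.0, 72.0])]
driver_wing [(0.72, [309.0, 114.0, 10.0, 20.0]), (0.63, [342.0, 127.0, 11.0, 16.0])]
stand [(0.93, [308.0, 130.0, 25.0, 20.0])]
bar [(0.72, [243.0, 181.0, 58.0, 19.0])]
stop_screw [(0.57, [318.0, 218.0, 13.0, 16.0])]
vial [(0.76, [356.0, 175.0, 12.0, 28.0]), (0.45, [244.0, 180.0, 55.0, 20.0])]
dish [(0.76, [118.0, 219.0, 35.0, 23.0])]
media [(0.95, [128.0, 277.0, 36.0, 49.0])]
top {'fx': 400.901, 'fy': 400.901, 'cx': 260.549, 'cy': 190.451, 'R': [[-0.014, -1.0, -0.024], [-0.998, 0.016, -0.062], [0.062, 0.023, -0.998]], 't': [-0.177, 604.706, 971.227]}
press [(0.78, [256.0, 121.0, 84.0, 67.0]), (0.59, [259.0, 226.0, 87.0, 82.0])]
driver_wing [(0.63, [129.0, 263.0, 16.0, 24.0]), (0.63, [110.0, 236.0, 14.0, 14.0])]
stand [(0.79, [136.0, 264.0, 29.0, 28.0])]
bar [(0.7, [258.0, 219.0, 65.0, 27.0])]
stop_screw [(0.67, [233.0, 100
[... 243 characters left out ...]
84.0])]
{'time': 0.9, 'joint_positions': array([-1.32879195e+00,  1.16002203e-01,  1.44158202e+00,  3.28723613e-05,
        1.58395676e+00, -3.77864057e-02]), 'joint_velocities': array([ 0.00029666,  0.00140379,  0.00237568,  0.00075005,  0.00038314,
       -0.00242785]), 'tau': array([-4.96273497e-03, -7.21028280e+01, -6.22764230e+01,  7.77817843e-02,
        1.84477220e-02,  2.41404268e-05]), 'tcp_pos': array([ 186.41207753, -648.76582647,  404.75582406]), 'orientation': array([2.40288547e-05, 9.90230558e-01, 1.39439743e-01, 1.89829267e-05]), 'force': array([ 0.2489184 ,  0.17968072, -0.50632727]), 'ft_torque': array([ 0.06325701, -0.06403262,  0.00909311]), 'grip_width': 93.0087088603038}
```

View pics/both.png

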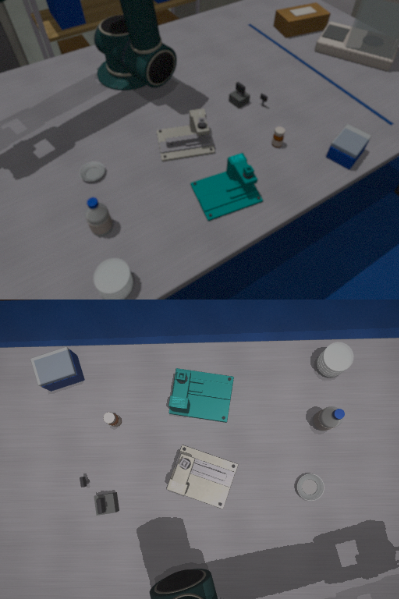

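Run:
```python
import cv2,numpy as np
a=cv2.imread("pics/scene0.png")[90:300,190:400];b=cv2.imread("pics/top0.png")[70:290,90:320]
cv2.imwrite("pics/crop1.png",np.hstack([cv2.resize(a,(400,400),interpolation=3),cv2.resize(b,(400,400),interpolation=3)]))
```

```text
(no output)
```

View pics/crop1.png

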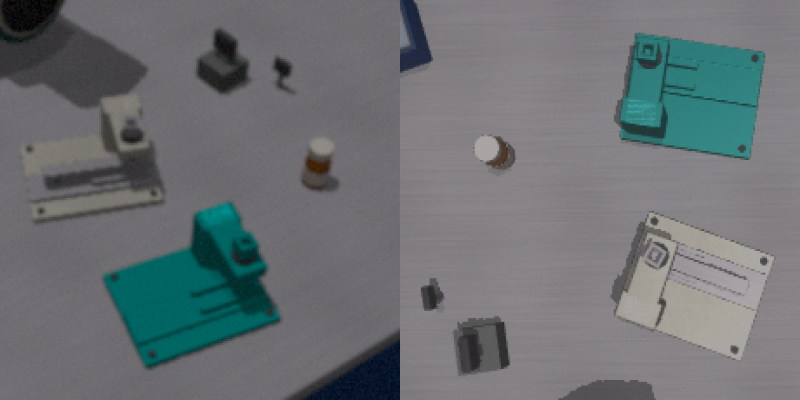

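The white press at top (259,226) / scene (237,173) is the one meant; the teal one is a look-alike. The driver standing in the stand at top (129,263) / scene (309,114) is larger than the loose one at (110,236), so it is the driver. The vial, dish and media bottle are all well away from both. I'll rectify the images next to get metric positions.

```bash
cat > h.py <<'E'
import cv2,numpy as np
from plant import robot
def P(c): 
    p=robot.camera_params(c); K=np.array([[p["fx"],0,p["cx"]],[0,p["fy"],p["cy"]],[0,0,1.]]); return K,np.array(p["R"]),np.array(p["t"])
def proj(c,X):
    K,R,t=P(c); q=(np.atleast_2d(X)@R.T+t)@K.T; return q[:,:2]/q[:,2:]
def back(c,uv,z):
    K,R,t=P(c); d=R.T@np.linalg.solve(K,[*uv,1.]); o=-R.T@t; return o+d*(z-o[2])/d[2]
def warp(im,c,z,ctr,half,s):   # up=+x, right=-y ; s px/mm
    n=int(2*half*s); K,R,t=P(c)
    A=np.array([[0,-1/s,ctr[0]+half],[-1/s,0,ctr[1]+half],[0,0,z],[0,0,1.]])
    H=K@np.hstack([R,t[:,None]])@A
    return cv2.warpPerspective(im,H,(n,n),flags=cv2.INTER_CUBIC|cv2.WARP_INVERSE_MAP)
E
python3 - <<'E'
from h import *
T=cv2.imread("pics/top0.png");S=cv2.imread("pics/scene0.png")
print("screw",back("top",(237.8,210),122),"wing",back("top",(129,263),89),"small",back("top",(110,236),20), "stand",back("top",(136,264),40))
for n,c in(("cut","top"),):
    pass
w=back("top",(237.8,210),122)[:2];d=back("top",(129,263),89)[:2]
ctr=w+np.array([-10,-55])
rows=[]
out=np.vstack([np.hstack([warp(im,c,50,ctr,100,2) if 0 else warp(im,c,94,ctr,100,2),warp(im,c,89,d,50,4)]) for im,c in((T,"top"),(S,"scene"))])
cv2.imwrite("pics/rect.png",cv2.resize(out,None,fx=.75,fy=.75,interpolation=cv2.INTER_AREA)); print(ctr,d)
E
```

```text
screw [555.77948412  39.20406966 122.        ] wing [438.88350069 292.22388789  89.        ] small [497.68086873 364.32575578  20.        ] stand [430.72947582 292.54243862  40.        ]
[545.77948412 -15.79593034] [438.88350069 292.22388789]
```

View pics/rect.png

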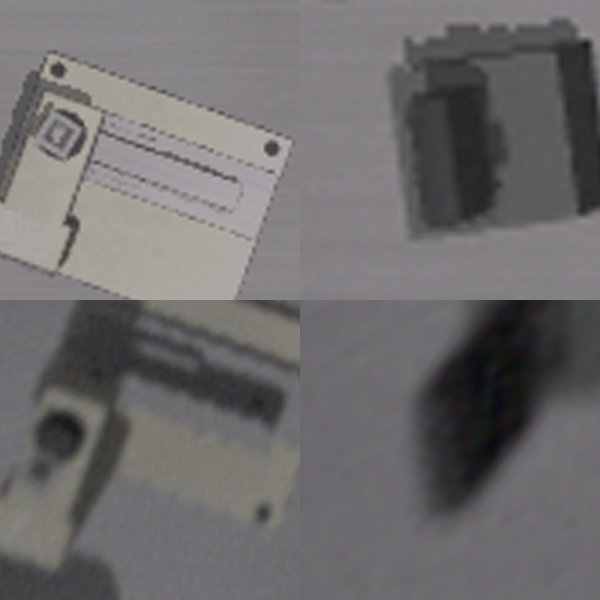

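```bash
cat > fit.py <<'E'
from h import *
from scipy.ndimage import map_coordinates
from scipy.optimize import differential_evolution
def grad(path):
    g=cv2.GaussianBlur(cv2.imread(path).astype(np.float32),(0,0),.7)
    return [cv2.Sobel(g,cv2.CV_32F,1,0,scale=.125),cv2.Sobel(g,cv2.CV_32F,0,1,scale=.125)]
def rect(x0,x1,y0,y1,z): c=[(x0,y0,z),(x1,y0,z),(x1,y1,z),(x0,y1,z)]; return [(c[i],c[(i+1)%4]) for i in range(4)]
def place(segs,x,y,a):
    s=np.array(segs,float); c,n=np.cos(a),np.sin(a); R=np.array([[c,-n,0],[n,c,0],[0,0,1]]); return s@R.T+[x,y,0]
def score(G,cam,segs):
    out=[]
    for p,q in segs:
        uv=proj(cam,p+(q-p)*np.linspace(.04,.96,25)[:,None]); d=uv[-1]-uv[0]; d/=np.linalg.norm(d)+1e-9
        v=0
        for k in range(3):
            gx=map_coordinates(G[0][:,:,k],uv.T[::-1],order=1,mode='nearest');gy=map_coordinates(G[1][:,:,k],uv.T[::-1],order=1,mode='nearest')
            v=v+abs(-gx*d[1]+gy*d[0])
        out.append(np.minimum(v,60).mean())
    return np.array(out)
def overlay(path,cam,segs,out=None,s=1):
    im=cv2.imread(path) if isinstance(path,str) else path
    return im
E
cat > run1.py <<'E'
from fit import *
G=grad("pics/top0.png")
def press(p):
    x,y,a,ha,hz,tail=p
    return np.vstack([place([((25,-22,94),(25,22,94)),((-50,22,94),(25,22,94)),((-50,-22,94),(25,-22,94)),((-25,-151,20),(-25,-60,20)),((25,-151,20),(25,-60,20)),((-10,tail,50),(-10,-40,50)),((10,tail,50),(10,-40,50)),((-10,tail,50),(10,tail,50))],x,y,a),place(rect(-12,12,-12,12,hz)+rect(-5.8,5.8,-5.8,5.8,hz),x,y,a-ha)])
w=np.r_[np.ones(8),np.ones(4),.5*np.ones(4)]
r=differential_evolution(lambda p:-(w*score(G,"top",press(p))).sum(),[(535,575),(20,60),(-.5,-.1),(-.4,.4),(118,127),(-140,-115)],seed=1,maxiter=150,popsize=14)
print("press",np.round(r.x,3),r.fun); print(np.round(score(G,"top",press(r.x)),0)); pp=r.x
def drv(p):
    x,y,a,sx,sy,sa,=p
    return np.vstack([place(rect(-22,22,-7,7,89),x,y,a),place([((-30,-30,0),(30,-30,0)),((30,-30,40),(30,30,40)),((-30,30,40),(30,30,40)),((-30,-30,40),(30,-30,40)),((-30,-30,40),(-30,30,40))],sx,sy,sa)])
r=differential_evolution(lambda p:-score(G,"top",drv(p)).sum(),[(420,450),(280,310),(-.4,.4),(415,450),(275,310),(-.4,.4)],seed=1,maxiter=150,popsize=14)
print("drv",np.round(r.x,3),r.fun); print(np.round(score(G,"top",drv(r.x)),0)); dd=r.x
pics=[]
for cam in("top","scene"):
    im=cv2.imread(f"pics/{cam}0.png"); row=[]
    for segs in(press(pp),drv(dd)):
        c=proj(cam,segs.reshape(-1,3)).mean(0); h=40 if cam=="top" else 32
        k=370/(2*h); M=np.array([[k,0,-k*(c[0]-h)+k/2],[0,k,-k*(c[1]-h)+k/2]])
        o=cv2.warpAffine(im,M,(370,296),flags=cv2.INTER_LINEAR); M[:,2]+=0
        for s in segs:
            q=proj(cam,s)@M[:,:2].T+M[:,2]; cv2.line(o,*[tuple(int(v) for v in np.round(z)) for z in q],(0,0,255),1)
        row.append(o)
    pics.append(np.hstack(row))
cv2.imwrite("pics/fit1.png",np.vstack(pics))
E
python3 run1.py
```

```text
Traceback (most recent call last):
  File "run1.py", line 7, in <module>
    r=differential_evolution(lambda p:-(w*score(G,"top",press(p))).sum(),[(535,575),(20,60),(-.5,-.1),(-.4,.4),(118,127),(-140,-115)],seed=1,maxiter=150,popsize=14)
  File "run1.py", line 7, in <lambda>
    r=differential_evolution(lambda p:-(w*score(G,"top",press(p))).sum(),[(535,575),(20,60),(-.5,-.1),(-.4,.4),(118,127),(-140,-115)],seed=1,maxiter=150,popsize=14)
                                          ~~~~~^^^^^^^^^^^^^^^^^^
  File "fit.py", line 13, in score
    uv=proj(cam,p+(q-p)*np.linspace(.04,.96,25)[:,None]); d=uv[-1]-uv[0]; d/=np.linalg.norm(d)+1e-9
  File "h.py", line 6, in proj
    K,R,t=P(c); q=(np.atleast_2d(X)@R.T+t)@K.T; return q[:,:2]/q[:,2:]
          ~^^^
  File "h.py", line 4, in P
    p=robot.camera_params(c); K=np.array([[p["fx"],0,p["cx"]],[0,p["fy"],p["cy"]],[0,0,1.]]); return K,np.array(p["R"]),np.array(p["t"])
ValueError: time passes only in moves, steps and waits
```

```bash
sed -i 's/^def P(c)/from functools import cache\n@cache\ndef P(c)/' h.py; time python3 run1.py
```

```text
press [ 5.52261e+02  4.04940e+01 -3.49000e-01  1.36000e-01  1.18525e+02
 -1.21896e+02] -405.21131604804157
[46. 35. 31. 15. 16. 22. 47.  9. 55. 35. 22. 28. 35. 10. 22. 22.]
drv [4.34082e+02 2.98888e+02 2.50000e-01 4.35683e+02 2.97662e+02 1.28000e-01] -353.99998900004107
[20. 16. 45. 55. 60. 14. 48. 47. 49.]
real	0m22.119s
user	0m22.576s
sys	0m0.161s
```

View pics/fit1.png

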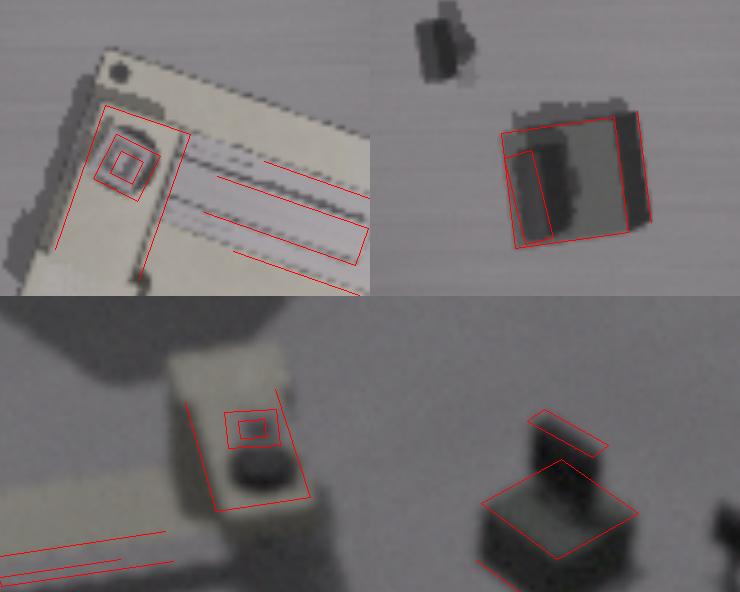

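```bash
cat > run2.py <<'E'
from fit import *
G=grad("pics/top0.png")
DE=lambda f,b:differential_evolution(f,b,seed=2,maxiter=120,popsize=14)
def go(name,model,b):
    r=DE(lambda p:-score(G,"top",model(p)).sum(),b); print(name,np.round(r.x,3),np.round(score(G,"top",model(r.x)))); return r.x
B=[(540,570),(25,55),(-.42,-.25)]
bed=lambda p:place([((-25,-145,20),(-25,-30,20)),((25,-145,20),(25,-30,20)),((-25,-151,20),(25,-151,20))],*p)
arm=lambda p:place([((25,-22,94),(25,22,94)),((-60,22,94),(25,22,94)),((-60,-22,94),(25,-22,94))],*p)
both=lambda p:np.vstack([bed(p),arm(p)])
b=go("bed",bed,B); a=go("arm",arm,B); c=go("both",both,B)
head=lambda p:place(rect(-12,12,-12,12,122.5)+rect(-5.8,5.8,-5.8,5.8,122.5),*p)
h=go("head",head,[(540,570),(25,55),(-.9,.3)])
wing=lambda p:place(rect(-22,22,-7,7,89),*p)
w=go("wing",wing,[(428,444),(288,308),(.0,.25)])
stand=lambda p:place([((-30,-30,0),(30,-30,0)),((30,-30,40),(30,30,40)),((-30,30,40),(30,30,40)),((-30,-30,40),(30,-30,40)),((-30,-30,40),(-30,30,40))],*p)
s=go("stand",stand,[(420,450),(280,310),(0,.25)])
im=cv2.imread("pics/top0.png");row=[]
for segs,hh in((np.vstack([both(c),head(h)]),42),(np.vstack([wing(w),stand(s)]),20)):
    ctr=proj("top",segs.reshape(-1,3)).mean(0);k=390/(2*hh);M=np.array([[k,0,-k*(ctr[0]-hh)],[0,k,-k*(ctr[1]-hh)]])
    o=cv2.warpAffine(im,M,(390,390),flags=cv2.INTER_LINEAR);raw=o.copy()
    for sg in segs: cv2.line(o,*[tuple(int(v) for v in np.round(z)) for z in proj("top",sg)@M[:,:2].T+M[:,2]],(0,0,255),1)
    row.append(o)
cv2.imwrite("pics/fit2.png",np.hstack(row))
E
python3 run2.py
```

```text
bed [ 5.40027e+02  4.97300e+01 -3.43000e-01] [ 1. 44. 43.]
arm [ 5.53251e+02  4.13360e+01 -3.52000e-01] [49. 43. 33.]
both [ 5.47552e+02  4.75770e+01 -3.68000e-01] [ 1. 38. 39. 39. 27. 43.]
head [ 5.57673e+02  3.64690e+01 -5.39000e-01] [48. 51. 26. 29. 44. 53.  6.  4.]
wing [4.34093e+02 2.98792e+02 2.28000e-01] [21. 15. 45. 55.]
stand [4.35765e+02 2.97666e+02 1.30000e-01] [60. 14. 48. 47. 49.]
```

View pics/fit2.png

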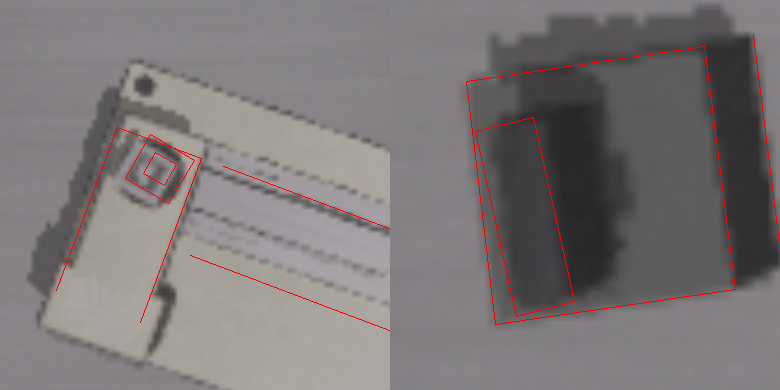

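Run:
```python
import cv2
im=cv2.imread("pics/top0.png")[190:265,215:313]
o=cv2.resize(im,None,fx=8,fy=8,interpolation=cv2.INTER_CUBIC)
o=cv2.convertScaleAbs(o,alpha=1.3,beta=-40)
for i in range(0,98,10): cv2.putText(o,str(215+i),(i*8,10),0,.35,(0,0,255),1);cv2.line(o,(i*8+4,12),(i*8+4,18),(0,0,255),1)
for i in range(0,75,10): cv2.putText(o,str(190+i),(0,i*8+8),0,.35,(255,0,0),1);cv2.line(o,(24,i*8+4),(30,i*8+4),(255,0,0),1)
cv2.imwrite("pics/zoom.png",o)
```

```text
(no output)
```

View pics/zoom.png

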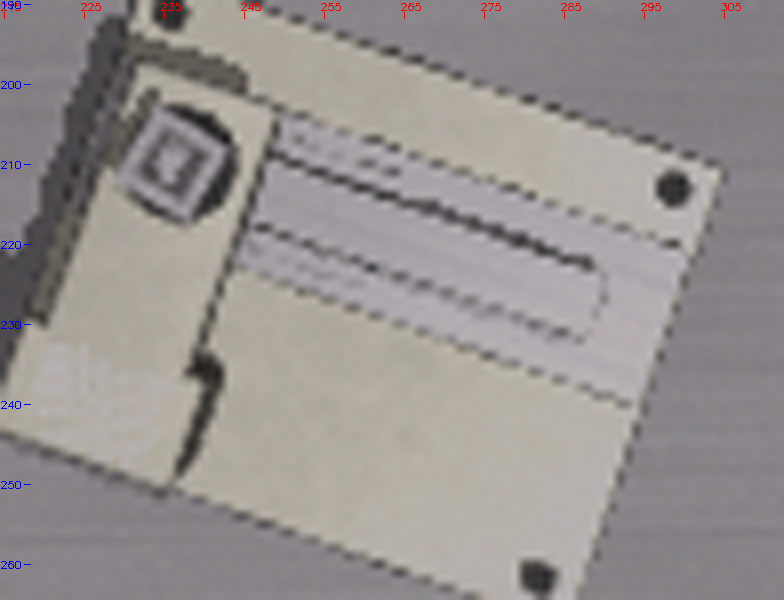

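Run:
```python
from h import *
f=lambda X,Y,z: back("top",(215+(X+.5)/8-.5,190+(Y+.5)/8-.5),z)[:2]
ang=lambda p,q: np.arctan2(*(q-p)[::-1])
a=f(275,105,20);b=f(685,248,20);c=f(240,265,20);d=f(635,405,20)
print("bed yaw",ang(b,a)-np.pi/2,ang(d,c)-np.pi/2,"end",f(690,250,20),f(635,405,20))
A=f(140,65,94);B=f(278,112,94);print("armend yaw",ang(B,A)-np.pi/2,np.linalg.norm(A-B),"side",ang(f(203,330,94),f(278,112,94)))
yaw=-.345;R=np.array([[np.cos(yaw),-np.sin(yaw)],[np.sin(yaw),np.cos(yaw)]])
print("origin from arm",(A+B)/2-R@[25,0])
e=(f(690,250,20)+f(635,405,20))/2;print("from bed end",e-R@[0,-151])
print("socket",f(172,163,122.5),"collar",f(190,160,96))
t=f(597,305,50); print("bar tail",t, "in press", R.T@(t-f(172,163,122.5)))
for n,P1,P2 in(("up",(275,155),(590,265)),("lo",(250,228),(580,338))): print(n,[R.T@(f(*q,50)-f(172,163,122.5)) for q in(P1,P2)])
```

```text
bed yaw -0.35005390790466473 -0.3528980743045771 end [ 528.5245287  -106.83003146] [481.57946565 -89.11035439]
armend yaw -0.34266614008757923 41.6534878984751 side -0.3444974898698837
origin from arm [553.90973828  43.10580601]
from bed end [556.11969544  44.13220042]
socket [555.96618878  43.00146772] collar [557.12379474  40.11788245]
bar tail [513.08931306 -76.69097151] in press [   0.12921001 -127.14043332]
up [array([ 11.1365738 , -22.18696437]), array([  10.66003051, -121.38589575])]
lo [array([-11.81373596, -22.22679495]), array([ -10.74151255, -125.50549787])]
```

```bash
cat > go.py <<'E'
import sys,numpy as np
from scipy.spatial.transform import Rotation as Ro
from plant import robot
# go.py x y zgrasp psi : shift (cm) and rotvec in current tool frame
def go(x,y,zg,psi):
    s=robot.get_state(); w,a,b,c=s["orientation"]; R=Ro.from_quat([a,b,c,w])
    T=Ro.from_matrix(np.array([[np.cos(psi),np.sin(psi),0],[np.sin(psi),-np.cos(psi),0],[0,0,-1]]))
    d=R.inv().apply(np.array([x,y,zg+167])-s["tcp_pos"])/10; r=(R.inv()*T).as_rotvec()
    m=R.as_matrix(); print("psi now",round(np.arctan2(m[1,0],m[0,0]),4),"tilt",np.round(m[:2,2],4),"q",np.round(s["joint_positions"],2),"t",s["time"],"F",np.round(s["force"],1),"M",np.round(s["ft_torque"],2),"w",round(s["grip_width"],1),"grasp",np.round(s["tcp_pos"]-[0,0,167],1)); print("xyz",np.round(d,2),"rot",np.round(r,3))
if __name__=="__main__": go(*map(float,sys.argv[1:5]))
E
python3 go.py 520 -150 238 1.7
```

```text
psi now 0.2798 tilt [ 0. -0.] q [-1.33  0.12  1.44  0.    1.58 -0.04] t 0.9 F [ 0.2  0.2 -0.5] M [ 0.06 -0.06  0.01] w 93.0 grasp [ 186.4 -648.8  237.8]
xyz [ 4.584e+01 -3.872e+01 -3.000e-02] rot [ 0.    0.   -1.42]
```

```bash
python3 -m crank '[{"xyz":[45.8,-38.7,0],"rotation":[0,0,-1.42],"grip":0},{"xyz":[45.8,-38.7,0],"rotation":[0,0,-1.42],"grip":0},{"xyz":[45.8,-38.7,0],"rotation":[0,0,-1.42],"grip":0},{"xyz":[45.8,-38.7,0],"rotation":[0,0,-1.42],"grip":0},{"xyz":[45.8,-38.7,0],"rotation":[0,0,-1.42],"grip":0},{"xyz":[45.8,-38.7,0],"rotation":[0,0,-1.42],"grip":0},{"xyz":[45.8,-38.7,0],"rotation":[0,0,-1.42],"grip":0},{"xyz":[45.8,-38.7,0],"rotation":[0,0,-1.42],"grip":0},{"xyz":[45.8,-38.7,0],"rotation":[0,0,-1.42],"grip":0},{"xyz":[45.8,-38.7,0],"rotation":[0,0,-1.42],"grip":0},{"xyz":[45.8,-38.7,0],"rotation":[0,0,-1.42],"grip":0},{"xyz":[45.8,-38.7,0],"rotation":[0,0,-1.42],"grip":0},{"xyz":[45.8,-38.7,0],"rotation":[0,0,-1.42],"grip":0},{"xyz":[45.8,-38.7,0],"rotation":[0,0,-1.42],"grip":0},{"xyz":[45.8,-38.7,0],"rotation":[0,0,-1.42],"grip":0}]'; python3 go.py 435.8 297.7 160 3.27
```

```text
time: 2.4
tcp_pos: [519.3, -151.0, 404.8]
orientation: [0.0, 0.66, 0.751, -0.0]
force: [-0.6, -0.3, -0.4]
grip_width: 92.9
psi now 1.6993 tilt [-0.0001 -0.0002] q [-0.33 -0.18  1.73 -0.    1.59 -0.46] t 2.4 F [-0.6 -0.3 -0.4] M [-0.09 -0.11 -0.01] w 92.9 grasp [ 519.3 -151.   237.8]
xyz [45.57 -2.54  7.77] rot [-0.     0.    -1.571]
```

```bash
python3 -m crank '[{"xyz":[45.6,-2.5,3],"rotation":[0,0,-1.571],"grip":0},{"xyz":[45.6,-2.5,3],"rotation":[0,0,-1.571],"grip":0},{"xyz":[45.6,-2.5,3],"rotation":[0,0,-1.571],"grip":0},{"xyz":[45.6,-2.5,3],"rotation":[0,0,-1.571],"grip":0},{"xyz":[45.6,-2.5,3],"rotation":[0,0,-1.571],"grip":0},{"xyz":[45.6,-2.5,3],"rotation":[0,0,-1.571],"grip":0},{"xyz":[45.6,-2.5,3],"rotation":[0,0,-1.571],"grip":0},{"xyz":[45.6,-2.5,7.8],"rotation":[0,0,-1.571],"grip":0},{"xyz":[45.6,-2.5,7.8],"rotation":[0,0,-1.571],"grip":0},{"xyz":[45.6,-2.5,7.8],"rotation":[0,0,-1.571],"grip":0},{"xyz":[45.6,-2.5,7.8],"rotation":[0,0,-1.571],"grip":0},{"xyz":[45.6,-2.5,7.8],"rotation":[0,0,-1.571],"grip":0},{"xyz":[45.6,-2.5,7.8],"rotation":[0,0,-1.571],"grip":0}]'; python3 go.py 435.8 297.7 74 3.27
```

```text
time: 3.7
tcp_pos: [436.8, 297.6, 327.1]
orientation: [0.0, -0.062, 0.998, 0.0]
force: [-0.1, -0.8, 0.4]
grip_width: 92.7
psi now -3.0166 tilt [0.0005 0.0002] q [ 0.55 -0.18  1.85 -0.    1.46 -1.15] t 3.7 F [-0.1 -0.8  0.4] M [ 0.1  -0.15  0.  ] w 92.7 grasp [436.8 297.6 160.1]
xyz [0.1  0.02 8.61] rot [ 0.     0.001 -0.003]
```

```bash
python3 -m crank '[{"xyz":[0.1,0,4.5],"rotation":[0,0,0],"grip":0},{"xyz":[0.1,0,7.5],"rotation":[0,0,0],"grip":0},{"xyz":[0.1,0,8.6],"rotation":[0,0,0],"grip":0},{"xyz":[0.1,0,8.6],"rotation":[0,0,0],"grip":0},{"xyz":[0.1,0,8.6],"rotation":[0,0,0],"grip":1},{"xyz":[0.1,0,8.6],"rotation":[0,0,0],"grip":1},{"xyz":[0.1,0,8.6],"rotation":[0,0,0],"grip":1},{"xyz":[0.1,0,8.6],"rotation":[0,0,0],"grip":1},{"xyz":[0.1,0,8.6],"rotation":[0,0,0],"grip":1},{"xyz":[0.1,0,8.6],"rotation":[0,0,0],"grip":1},{"xyz":[0.1,0,8.6],"rotation":[0,0,0],"grip":1},{"xyz":[0.1,0,8.6],"rotation":[0,0,0],"grip":1}]'; python3 go.py 435.8 297.7 74 3.27
```

```text
time: 4.9
tcp_pos: [435.3, 298.6, 240.7]
orientation: [-0.0, -0.065, 0.998, -0.0]
force: [-0.0, 0.1, -0.8]
grip_width: 34.0
psi now -3.0123 tilt [-0. -0.] q [ 0.55 -0.11  1.94  0.    1.31 -1.15] t 4.9 F [-0.   0.1 -0.8] M [ 0.09 -0.18 -0.02] w 34.0 grasp [435.3 298.6  73.7]
xyz [-0.04 -0.09 -0.03] rot [-0.    -0.     0.001]
```

```bash
python3 -m crank '[{"xyz":[0,0,0],"rotation":[0,0,0],"grip":1},{"xyz":[0,0,0],"rotation":[0,0,0],"grip":1},{"xyz":[0,0,0],"rotation":[0,0,0],"grip":1},{"xyz":[0,0,0],"rotation":[0,0,0],"grip":1},{"xyz":[0,0,0],"rotation":[0,0,0],"grip":1}]'; python3 go.py 435.8 297.7 74 3.27
```

```text
time: 5.4
tcp_pos: [435.2, 298.7, 240.7]
orientation: [-0.0, -0.065, 0.998, 0.0]
force: [-0.2, 4.5, -1.9]
grip_width: 13.9
psi now -3.0123 tilt [-0.0001  0.0005] q [ 0.55 -0.11  1.94  0.    1.31 -1.15] t 5.4 F [-0.2  4.5 -1.9] M [ 1.09 -0.1  -0.02] w 13.9 grasp [435.2 298.7  73.7]
xyz [-0.05 -0.11 -0.03] rot [ 0.001 -0.     0.001]
```

```bash
python3 -m crank '[{"xyz":[0,0,-1.5],"rotation":[0,0,0],"grip":1},{"xyz":[0,0,-3],"rotation":[0,0,0],"grip":1},{"xyz":[0,0,-5],"rotation":[0,0,0],"grip":1},{"xyz":[0,0,-9],"rotation":[0,0,0],"grip":1},{"xyz":[0,0,-13.5],"rotation":[0,0,0],"grip":1},{"xyz":[0,0,-13.5],"rotation":[0,0,0],"grip":1},{"xyz":[0,0,-13.5],"rotation":[0,0,0],"grip":1}]'; python3 go.py 555.8 43.2 210 2.795
```

```text
time: 6.1
tcp_pos: [435.3, 298.4, 376.5]
orientation: [0.001, -0.064, 0.998, 0.0]
force: [-1.2, -0.3, -2.5]
grip_width: 13.7
psi now -3.0125 tilt [0.0015 0.0003] q [ 0.55 -0.2   1.79 -0.    1.55 -1.15] t 6.1 F [-1.2 -0.3 -2.5] M [ 0.08 -0.1   0.05] w 13.7 grasp [435.3 298.4 209.5]
xyz [ -8.67 -26.86  -0.04] rot [0.    0.001 0.476]
```

```bash
python3 -m crank '[{"xyz":[-8.7,-26.9,0],"rotation":[0,0,0.476],"grip":1},{"xyz":[-8.7,-26.9,0],"rotation":[0,0,0.476],"grip":1},{"xyz":[-8.7,-26.9,0],"rotation":[0,0,0.476],"grip":1},{"xyz":[-8.7,-26.9,0],"rotation":[0,0,0.476],"grip":1},{"xyz":[-8.7,-26.9,0],"rotation":[0,0,0.476],"grip":1},{"xyz":[-8.7,-26.9,0],"rotation":[0,0,0.476],"grip":1},{"xyz":[-8.7,-26.9,0],"rotation":[0,0,0.476],"grip":1},{"xyz":[-8.7,-26.9,0],"rotation":[0,0,0.476],"grip":1},{"xyz":[-8.7,-26.9,1],"rotation":[0,0,0.476],"grip":1},{"xyz":[-8.7,-26.9,1],"rotation":[0,0,0.476],"grip":1},{"xyz":[-8.7,-26.9,1],"rotation":[0,0,0.476],"grip":1}]'; python3 go.py 555.8 43.7 200 2.795
python3 - <<'E'
from h import *
im=robot.camera("scene")[...,::-1].copy(); cv2.imwrite("pics/scene1.png",im)
s=robot.get_state();g=s["tcp_pos"]-[0,0,167]
for n,X in(("tip",g-[0,0,63.7]),("wing",g-[0,0,1.7]),("head",[555.8,43.2,122.5])): print(n,proj("scene",X))
o=im[120:190,210:305];o=cv2.resize(o,None,fx=8,fy=8,interpolation=cv2.INTER_CUBIC)
for i in range(0,95,10): cv2.putText(o,str(210+i),(i*8,10),0,.35,(0,0,255),1);cv2.line(o,(i*8+4,12),(i*8+4,18),(0,0,255),1)
for i in range(0,70,10): cv2.putText(o,str(120+i),(0,i*8+8),0,.35,(255,0,0),1);cv2.line(o,(24,i*8+4),(30,i*8+4),(255,0,0),1)
cv2.imwrite("pics/scene1z.png",o)
E
```

```text
time: 7.2
tcp_pos: [555.9, 43.8, 365.2]
orientation: [-0.0, 0.172, 0.985, -0.0]
force: [0.0, -0.1, -1.3]
grip_width: 13.6
psi now 2.796 tilt [-0.0008 -0.    ] q [ 0.03 -0.13  1.75  0.    1.52 -1.19] t 7.2 F [ 0.  -0.1 -1.3] M [ 0.01 -0.12  0.02] w 13.6 grasp [555.9  43.8 198.2]
xyz [ 0.   -0.01 -0.18] rot [-0.    -0.001  0.001]
tip [[258.7832006  149.55461553]]
wing [[258.97436445 131.42129833]]
head [[258.55259588 153.05424679]]
```

View pics/scene1z.png

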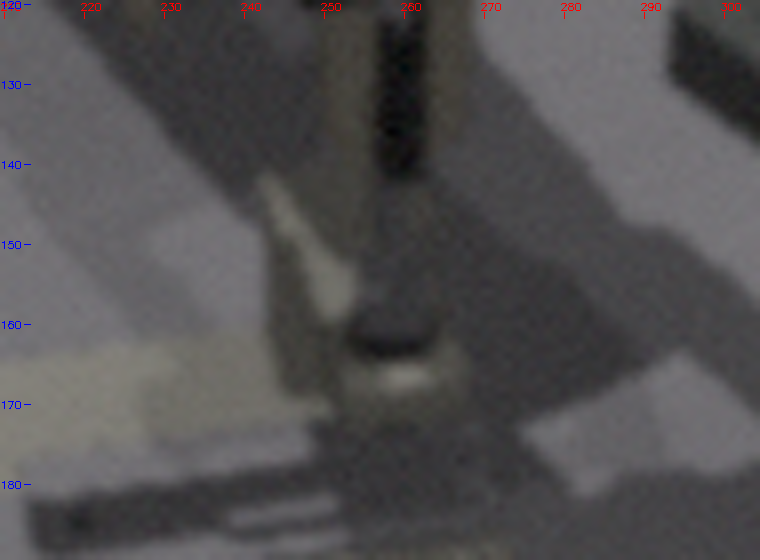

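```bash
python3 -m crank '[{"xyz":[0,0,0.6],"rotation":[0,0,0],"grip":1},{"xyz":[0,0,0.8],"rotation":[0,0,0],"grip":1},{"xyz":[0,0,0.9],"rotation":[0,0,0],"grip":1},{"xyz":[0,0,1.0],"rotation":[0,0,0],"grip":1},{"xyz":[0,0,1.1],"rotation":[0,0,0],"grip":1},{"xyz":[0,0,1.2],"rotation":[0,0,0],"grip":1},{"xyz":[0,0,1.3],"rotation":[0,0,0],"grip":1},{"xyz":[0,0,1.3],"rotation":[0,0,0],"grip":1}]'; python3 go.py 555.8 43.7 185 2.795
```

```text
time: 8.05
tcp_pos: [556.2, 43.0, 352.6]
orientation: [-0.0, 0.173, 0.985, -0.0]
force: [-0.1, 0.1, -0.7]
grip_width: 14.0
psi now 2.7948 tilt [-0.0001 -0.    ] q [ 0.03 -0.12  1.76 -0.    1.5  -1.19] t 8.05 F [-0.1  0.1 -0.7] M [-0.03 -0.1   0.  ] w 14.0 grasp [556.2  43.  185.6]
xyz [0.06 0.05 0.06] rot [-0. -0. -0.]
```

```bash
python3 -m crank '[{"xyz":[0,0,0.1],"rotation":[0,0,0],"grip":1},{"xyz":[0,0,0.2],"rotation":[0,0,0],"grip":1},{"xyz":[0,0,0.3],"rotation":[0,0,0],"grip":1},{"xyz":[0,0,0.4],"rotation":[0,0,0],"grip":1},{"xyz":[0,0,0.4],"rotation":[0,0,0],"grip":1}]'; python3 go.py 555.8 43.7 185 2.795
```

```text
time: 8.55
tcp_pos: [556.2, 43.0, 349.0]
orientation: [0.0, 0.173, 0.985, 0.0]
force: [-1.3, 0.7, 1.8]
grip_width: 13.6
psi now 2.7948 tilt [0.0003 0.0001] q [ 0.03 -0.12  1.77  0.    1.49 -1.19] t 8.55 F [-1.3  0.7  1.8] M [0.1  0.08 0.01] w 13.6 grasp [556.2  43.  182. ]
xyz [ 0.06  0.05 -0.3 ] rot [ 0.  0. -0.]
```

```bash
python3 -m crank '[{"xyz":[0,0,0.1],"rotation":[0,0,0],"grip":1},{"xyz":[0,0,0.2],"rotation":[0,0,0],"grip":1},{"xyz":[0,0,0.3],"rotation":[0,0,0],"grip":1},{"xyz":[0,0,0.3],"rotation":[0,0,0],"grip":1}]'; python3 go.py 555.8 43.7 185 2.795
```

```text
time: 8.95
tcp_pos: [556.1, 43.2, 345.5]
orientation: [-0.0, 0.172, 0.985, 0.0]
force: [-1.7, 3.9, -0.1]
grip_width: 13.9
psi now 2.795 tilt [-0.0006  0.0007] q [ 0.03 -0.12  1.77  0.    1.49 -1.19] t 8.95 F [-1.7  3.9 -0.1] M [ 0.83  0.35 -0.02] w 13.9 grasp [556.1  43.2 178.5]
xyz [ 0.05  0.04 -0.65] rot [ 0.    -0.001 -0.   ]
```

```bash
python3 -m crank '[{"xyz":[0.05,0.06,0.1],"rotation":[0,0,0],"grip":1},{"xyz":[0.05,0.06,0.2],"rotation":[0,0,0],"grip":1},{"xyz":[0.05,0.06,0.3],"rotation":[0,0,0],"grip":1},{"xyz":[0.05,0.06,0.4],"rotation":[0,0,0],"grip":1},{"xyz":[0.05,0.06,0.4],"rotation":[0,0,0],"grip":1}]'; python3 go.py 555.8 43.7 185 2.795
```

```text
time: 9.45
tcp_pos: [555.9, 43.7, 341.5]
orientation: [-0.0, 0.173, 0.985, 0.0]
force: [-1.8, 3.9, -0.6]
grip_width: 13.5
psi now 2.7948 tilt [-0.0004  0.0001] q [ 0.03 -0.12  1.78  0.    1.48 -1.19] t 9.45 F [-1.8  3.9 -0.6] M [ 0.54  0.34 -0.05] w 13.5 grasp [555.9  43.7 174.5]
xyz [ 0.01 -0.01 -1.05] rot [-0. -0. -0.]
```

```bash
python3 -m crank '[{"xyz":[0.05,0.07,0.1],"rotation":[0,0,0],"grip":1},{"xyz":[0.06,0.08,0.2],"rotation":[0,0,0],"grip":1},{"xyz":[0.06,0.08,0.3],"rotation":[0,0,0],"grip":1},{"xyz":[0.06,0.08,0.3],"rotation":[0,0,0],"grip":1}]'; python3 go.py 555.8 43.7 185 2.795
```

```text
time: 9.85
tcp_pos: [555.7, 44.5, 338.5]
orientation: [-0.0, 0.173, 0.985, -0.0]
force: [-1.0, -1.9, -1.2]
grip_width: 13.8
psi now 2.7947 tilt [-0.0001 -0.0004] q [ 0.03 -0.12  1.78 -0.    1.48 -1.19] t 9.85 F [-1.  -1.9 -1.2] M [-0.31  0.03 -0.04] w 13.8 grasp [555.7  44.5 171.5]
xyz [-0.04 -0.07 -1.35] rot [-0.  0. -0.]
```

```bash
python3 -m crank '[{"xyz":[0.0,-0.02,0.05],"rotation":[0,0,0],"grip":1},{"xyz":[0.0,-0.02,0.1],"rotation":[0,0,0],"grip":1},{"xyz":[0,-0.02,0.15],"rotation":[0,0,0],"grip":1},{"xyz":[0,-0.02,0.15],"rotation":[0,0,0],"grip":1}]'; python3 go.py 555.8 43.7 185 2.795
```

```text
time: 10.25
tcp_pos: [555.7, 44.5, 338.2]
orientation: [0.001, 0.173, 0.985, 0.0]
force: [-2.5, -0.5, 7.5]
grip_width: 13.9
psi now 2.7948 tilt [ 0.0011 -0.0001] q [ 0.03 -0.12  1.78 -0.    1.47 -1.19] t 10.25 F [-2.5 -0.5  7.5] M [-0.26  0.44 -0.05] w 13.9 grasp [555.7  44.5 171.2]
xyz [-0.04 -0.07 -1.38] rot [ 0.     0.001 -0.   ]
```

```bash
cat > ms.py <<'E'
from plant import robot; import numpy as np,sys
n=int(sys.argv[1]) if len(sys.argv)>1 else 5
V=[]
for i in range(n):
    s=robot.get_state();m=s["orientation"];V.append([*s["force"],*s["ft_torque"],*(s["tcp_pos"]-[0,0,167]),2*np.arctan2(m[2],m[1]),s["tau"][5]]);
    if i<n-1: robot.camera("top")
V=np.array(V);print(s["time"],"F",V[:,:3].mean(0).round(2),"M",V[:,3:6].mean(0).round(3),"sd",V[:,5].std().round(3),"grasp",V[:,6:9].mean(0).round(2),"psi",V[:,9].mean().round(4),"tau6",V[:,10].mean().round(3),V[:,10].std().round(3),"w",round(s["grip_width"],1))
E
python3 -m crank '[{"xyz":[0.0,0,-0.15],"rotation":[0,0,0],"grip":1},{"xyz":[0.0,0,-0.3],"rotation":[0,0,0],"grip":1},{"xyz":[0,0,-0.3],"rotation":[0,0,0],"grip":1}]';python3 ms.py 4
python3 -m crank '[{"xyz":[0.0,0,0],"rotation":[0,0,0.05],"grip":1},{"xyz":[0.0,0,0],"rotation":[0,0,0.1],"grip":1},{"xyz":[0.0,0,0],"rotation":[0,0,0.15],"grip":1},{"xyz":[0.0,0,0],"rotation":[0,0,0.2],"grip":1}]';python3 ms.py 4
```

```text
time: 10.55
tcp_pos: [555.6, 44.5, 340.1]
orientation: [-0.0, 0.173, 0.985, -0.0]
force: [-0.2, -1.5, -0.4]
grip_width: 13.9
10.7 F [-0.61 -1.11 -0.86] M [-0.229 -0.005 -0.003] sd 0.03 grasp [555.59  44.48 173.14] psi 2.7948 tau6 -0.005 0.0 w 13.7
time: 11.1
tcp_pos: [555.6, 44.6, 340.2]
orientation: [0.0, 0.271, 0.963, 0.0]
force: [0.0, -0.3, -1.4]
grip_width: 13.6
11.25 F [-0.18  0.32 -1.47] M [ 0.006 -0.169  0.015] sd 0.015 grasp [555.61  44.57 173.18] psi 2.5931 tau6 -0.165 1.11 w 13.7
```

```bash
python3 -m crank '[{"xyz":[0.0,0,0],"rotation":[0,0,0.05],"grip":1},{"xyz":[0.0,0,0.03],"rotation":[0,0,0.1],"grip":1},{"xyz":[0.0,0,0.06],"rotation":[0,0,0.15],"grip":1},{"xyz":[0.0,0,0.06],"rotation":[0,0,0.15],"grip":1}]' | tail -2;python3 ms.py 4
python3 -m crank '[{"xyz":[0.0,0,0.03],"rotation":[0,0,0.05],"grip":1},{"xyz":[0.0,0,0.06],"rotation":[0,0,0.1],"grip":1},{"xyz":[0.0,0,0.09],"rotation":[0,0,0.15],"grip":1},{"xyz":[0.0,0,0.09],"rotation":[0,0,0.15],"grip":1}]'|tail -2;python3 ms.py 4
```

```text
force: [-1.2, -1.3, -1.0]
grip_width: 13.8
11.8 F [-1.41 -1.34 -0.76] M [-0.351  0.177  0.01 ] sd 0.014 grasp [555.54  44.44 172.61] psi 2.4465 tau6 0.519 0.464 w 13.4
force: [-3.0, -2.7, 0.9]
grip_width: 13.6
12.35 F [-3.46 -3.68  1.75] M [-0.809  0.592  0.094] sd 0.016 grasp [555.54  44.39 171.93] psi 2.2965 tau6 0.579 0.465 w 13.6
```

```bash
python3 -m crank '[{"xyz":[0.0,-0.05,0.03],"rotation":[0,0,0.05],"grip":1},{"xyz":[0.0,-0.05,0.06],"rotation":[0,0,0.1],"grip":1},{"xyz":[0.0,-0.05,0.09],"rotation":[0,0,0.15],"grip":1},{"xyz":[0.0,-0.05,0.09],"rotation":[0,0,0.15],"grip":1}]'|tail -2;python3 ms.py 6
```

```text
force: [-2.6, -3.8, 2.1]
grip_width: 13.6
13.0 F [-2.61 -3.27  3.26] M [-0.678  0.444  0.078] sd 0.016 grasp [555.23  44.16 171.  ] psi 2.1465 tau6 0.393 0.457 w 14.0
```

```bash
sed -i 's/^V=np.array(V);/V=np.array(V);print(V[:,5].round(3));/' ms.py
python3 -m crank '[{"xyz":[-0.02,-0.04,0.02],"rotation":[0,0,0.05],"grip":1},{"xyz":[-0.02,-0.04,0.04],"rotation":[0,0,0.1],"grip":1},{"xyz":[-0.02,-0.04,0.07],"rotation":[0,0,0.15],"grip":1}]'|tail -2;python3 ms.py 6
python3 -m crank '[{"xyz":[0,-0.02,0.03],"rotation":[0,0,0.05],"grip":1},{"xyz":[0,-0.02,0.06],"rotation":[0,0,0.1],"grip":1},{"xyz":[0,-0.02,0.09],"rotation":[0,0,0.15],"grip":1}]'|tail -2;python3 ms.py 6
```

```text
force: [-1.8, -2.3, 2.4]
grip_width: 14.2
[0.121 0.071 0.083 0.105 0.096 0.049]
13.55 F [-1.54 -2.01  1.95] M [-0.407  0.259  0.087] sd 0.023 grasp [555.    43.84 170.15] psi 1.9948 tau6 0.003 0.901 w 13.4
force: [-1.0, -1.0, 1.8]
grip_width: 13.8
[0.132 0.1   0.102 0.08  0.101 0.057]
14.1 F [-1.24 -0.83  1.83] M [-0.307  0.204  0.095] sd 0.023 grasp [554.82  43.75 169.26] psi 1.8452 tau6 0.003 0.897 w 13.6
```

```bash
python3 -m crank '[{"xyz":[0,-0.01,0.03],"rotation":[0,0,0.05],"grip":1},{"xyz":[0,-0.01,0.06],"rotation":[0,0,0.1],"grip":1},{"xyz":[0,-0.01,0.09],"rotation":[0,0,0.15],"grip":1}]'|tail -2;python3 ms.py 6
python3 -m crank '[{"xyz":[0,0,0.03],"rotation":[0,0,0.05],"grip":1},{"xyz":[0,0,0.06],"rotation":[0,0,0.1],"grip":1}]'|tail -2;python3 ms.py 6
```

```text
force: [-2.1, -1.4, 2.3]
grip_width: 13.8
[0.079 0.089 0.02  0.045 0.077 0.055]
14.65 F [-1.87 -1.07  1.89] M [-0.253  0.237  0.061] sd 0.024 grasp [554.7   43.7  168.34] psi 1.6952 tau6 0.002 0.895 w 14.1
force: [-1.9, -1.3, 2.3]
grip_width: 13.8
[0.09  0.067 0.089 0.057 0.098 0.121]
15.1 F [-2.14 -1.34  2.77] M [-0.206  0.446  0.087] sd 0.021 grasp [554.68  43.69 167.84] psi 1.5953 tau6 -0.006 0.924 w 14.0
```

```bash
python3 -m crank '[{"xyz":[0,0,0.02],"rotation":[0,0,0.05],"grip":1},{"xyz":[0,0,0.04],"rotation":[0,0,0.1],"grip":1}]'|tail -2;python3 ms.py 8
python3 -m crank '[{"xyz":[0,0,0.02],"rotation":[0,0,0.05],"grip":1},{"xyz":[0,0,0.04],"rotation":[0,0,0.1],"grip":1}]'|tail -2;python3 ms.py 8
```

```text
force: [-2.6, -1.0, 2.2]
grip_width: 14.2
[0.145 0.17  0.073 0.113 0.145 0.075 0.122 0.053]
15.65 F [-2.92 -0.71  3.17] M [-0.19   0.603  0.112] sd 0.039 grasp [554.68  43.68 167.38] psi 1.4955 tau6 0.034 0.8 w 13.4
force: [-3.8, 0.4, 3.8]
grip_width: 13.7
[0.227 0.093 0.135 0.142 0.113 0.108 0.153 0.125]
16.2 F [-3.91 -0.31  3.43] M [-0.15   0.759  0.137] sd 0.038 grasp [554.67  43.68 166.93] psi 1.3951 tau6 0.061 0.804 w 13.9
```

```bash
python3 ms.py 16
```

```text
[0.125 0.139 0.156 0.124 0.145 0.16  0.138 0.098 0.166 0.14  0.149 0.144
 0.086 0.18  0.134 0.144]
16.95 F [-4.14 -0.69  3.54] M [-0.125  0.863  0.139] sd 0.023 grasp [554.68  43.67 166.93] psi 1.3951 tau6 0.127 0.013 w 13.7
```

```bash
python3 -m crank '[{"xyz":[0,0,0],"rotation":[0,0,0],"grip":0.6},{"xyz":[0,0,0],"rotation":[0,0,0],"grip":0.5},{"xyz":[0,0,0],"rotation":[0,0,0],"grip":0.5},{"xyz":[0,0,0],"rotation":[0,0,0],"grip":0.5},{"xyz":[0,0,0],"rotation":[0,0,0],"grip":0.5},{"xyz":[0,0,-2],"rotation":[0,0,0],"grip":0.5},{"xyz":[0,0,-5],"rotation":[0,0,0],"grip":0.5},{"xyz":[0,0,-7],"rotation":[0,0,0],"grip":0.5},{"xyz":[0,0,-7],"rotation":[0,0,0],"grip":0.5}]'
python3 - <<'E'
from h import *
import numpy as np
a=-.347;R=np.array([[np.cos(a),-np.sin(a)],[np.sin(a),np.cos(a)]])
for y in(-118,-122): print(y,R@[0,y]+[555.0,44.0], R@[0,y]+[555.8,43.2])
E
```

```text
time: 17.85
tcp_pos: [554.8, 43.7, 407.0]
orientation: [0.001, 0.767, 0.642, 0.002]
force: [0.3, -0.3, 0.5]
grip_width: 46.3
-118 [514.87077824 -66.96686695] [515.67077824 -67.76686695]
-122 [513.51046564 -70.72845566] [514.31046564 -71.52845566]
```

```bash
python3 go.py 514.5 -68 150 1.224
```

```text
psi now 1.3947 tilt [0.0043 0.0002] q [ 0.03 -0.14  1.7   0.    1.59  0.21] t 17.85 F [ 0.3 -0.3  0.5] M [-0.01 -0.13  0.01] w 46.3 grasp [554.8  43.7 240. ]
xyz [-11.71  -2.05   8.99] rot [ 0.004 -0.001  0.171]
```

```bash
python3 -m crank '[{"xyz":[-5,-0.9,0],"rotation":[0,0,0.1],"grip":0.5},{"xyz":[-9,-1.6,0],"rotation":[0,0,0.171],"grip":0.5},{"xyz":[-11.7,-2.05,0],"rotation":[0,0,0.171],"grip":0.5},{"xyz":[-11.7,-2.05,4],"rotation":[0,0,0.171],"grip":0.5},{"xyz":[-11.7,-2.05,9],"rotation":[0,0,0.171],"grip":0.5},{"xyz":[-11.7,-2.05,9],"rotation":[0,0,0.171],"grip":0.5},{"xyz":[-11.7,-2.05,9],"rotation":[0,0,0.171],"grip":0.5}]'
python3 go.py 514.5 -68 45 1.224
python3 - <<'E'
from h import *
im=robot.camera("scene")[...,::-1].copy(); t=robot.camera("top")[...,::-1]
cv2.imwrite("pics/scene2.png",im);cv2.imwrite("pics/top2.png",t)
o=cv2.resize(im[115:205,195:295],(600,540),interpolation=cv2.INTER_CUBIC)
cv2.imwrite("pics/scene2z.png",o)
E
```

```text
time: 18.55
tcp_pos: [514.1, -67.9, 314.2]
orientation: [-0.001, 0.819, 0.574, -0.001]
force: [-0.2, -0.4, 0.9]
grip_width: 46.6
psi now 1.2239 tilt [-0.0016  0.0003] q [-0.18 -0.19  1.89  0.    1.45  0.17] t 18.55 F [-0.2 -0.4  0.9] M [ 0.01 -0.09 -0.02] w 46.6 grasp [514.1 -67.9 147.2]
xyz [1.000e-02 6.000e-02 1.022e+01] rot [-0.002  0.    -0.   ]
```

View pics/scene2z.png

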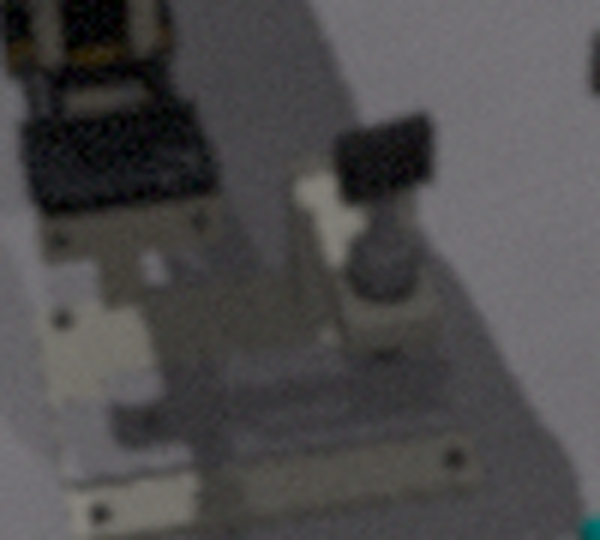

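The driver stands upright in the screw at crop (380,160), and the gripper is above the bar's tail at about (120,330). I'll descend and pinch.

```bash
python3 -m crank '[{"xyz":[0,0.05,4],"rotation":[0,0,0],"grip":0.5},{"xyz":[0,0.05,7],"rotation":[0,0,0],"grip":0.5},{"xyz":[0,0.05,9],"rotation":[0,0,0],"grip":0.5},{"xyz":[0,0.05,10.2],"rotation":[0,0,0],"grip":0.5},{"xyz":[0,0.05,10.2],"rotation":[0,0,0],"grip":0.5}]'; python3 ms.py 3
python3 -m crank '[{"xyz":[0,0,0],"rotation":[0,0,0],"grip":0.65},{"xyz":[0,0,0],"rotation":[0,0,0],"grip":0.72},{"xyz":[0,0,0],"rotation":[0,0,0],"grip":0.75},{"xyz":[0,0,0],"rotation":[0,0,0],"grip":0.76},{"xyz":[0,0,0],"rotation":[0,0,0],"grip":0.77},{"xyz":[0,0,0],"rotation":[0,0,0],"grip":0.77}]'; python3 ms.py 3
```

```text
time: 19.15
tcp_pos: [514.8, -68.0, 212.2]
orientation: [-0.0, 0.818, 0.575, -0.0]
force: [-0.1, -0.5, 0.3]
grip_width: 46.5
[-0.02   0.024 -0.018]
19.25 F [ 0.52 -0.23  0.12] M [-0.067 -0.036 -0.005] sd 0.02 grasp [514.96 -68.07  46.  ] psi 1.224 tau6 0.0 0.001 w 46.9
time: 19.85
tcp_pos: [514.4, -68.1, 212.0]
orientation: [-0.0, 0.819, 0.574, -0.0]
force: [-3.3, 0.7, 2.4]
grip_width: 21.8
[-0.052 -0.057 -0.01 ]
19.95 F [-3.68  1.68  3.04] M [ 0.165  0.666 -0.04 ] sd 0.021 grasp [514.38 -68.07  44.95] psi 1.2238 tau6 -0.007 0.003 w 21.4
```

```bash
python3 -m crank '[{"xyz":[0,-0.1,0],"rotation":[0,0,0],"grip":0.77},{"xyz":[0,-0.1,0],"rotation":[0,0,0],"grip":0.77},{"xyz":[0,-0.1,0],"rotation":[0,0,0],"grip":0.8},{"xyz":[0,-0.1,0],"rotation":[0,0,0],"grip":1},{"xyz":[0,-0.1,0],"rotation":[0,0,0],"grip":1},{"xyz":[0,-0.1,0],"rotation":[0,0,0],"grip":1}]'; python3 ms.py 4
```

```text
time: 20.55
tcp_pos: [513.6, -67.8, 211.9]
orientation: [0.0, 0.819, 0.574, 0.0]
force: [0.6, -0.8, -1.0]
grip_width: 19.6
[-0.03  -0.004  0.022 -0.017]
20.7 F [ 1.17 -0.54 -1.2 ] M [-0.119 -0.287 -0.007] sd 0.019 grasp [513.61 -67.78  44.94] psi 1.2238 tau6 -0.004 0.001 w 20.2
```

```bash
python3 -m crank '[{"xyz":[-0.1,0,0],"rotation":[0,0,0],"grip":1},{"xyz":[-0.2,0,0],"rotation":[0,0,0],"grip":1},{"xyz":[-0.3,0,0],"rotation":[0,0,0],"grip":1},{"xyz":[-0.5,0,0],"rotation":[0,0,0],"grip":1},{"xyz":[-0.7,0,0],"rotation":[0,0,0],"grip":1},{"xyz":[-0.9,0,0],"rotation":[0,0,0],"grip":1}]'; python3 ms.py 4
```

```text
time: 21.3
tcp_pos: [510.6, -75.6, 211.9]
orientation: [-0.001, 0.819, 0.575, 0.001]
force: [3.7, 10.5, -1.2]
grip_width: 19.9
[-0.019 -0.069  0.052  0.014]
21.45 F [ 3.64  9.22 -0.91] M [ 1.405 -0.63  -0.005] sd 0.045 grasp [510.58 -75.72  44.93] psi 1.2239 tau6 0.016 0.072 w 19.9
```

```bash
python3 -m crank '[{"xyz":[-0.2,0,0],"rotation":[0,0,0],"grip":1},{"xyz":[-0.4,0,0],"rotation":[0,0,0],"grip":1},{"xyz":[-0.6,0,0],"rotation":[0,0,0],"grip":1},{"xyz":[-0.9,0,0],"rotation":[0,0,0],"grip":1},{"xyz":[-1.2,0,0],"rotation":[0,0,0],"grip":1}]'; python3 ms.py 3;  python3 -m crank '[{"xyz":[-0.3,0,0],"rotation":[0,0,0],"grip":1},{"xyz":[-0.6,0,0],"rotation":[0,0,0],"grip":1},{"xyz":[-0.9,0,0],"rotation":[0,0,0],"grip":1},{"xyz":[-1.2,0,0],"rotation":[0,0,0],"grip":1},{"xyz":[-1.5,0,0],"rotation":[0,0,0],"grip":1},{"xyz":[-1.8,0,0],"rotation":[0,0,0],"grip":1},{"xyz":[-2.1,0,0],"rotation":[0,0,0],"grip":1},{"xyz":[-2.4,0,0],"rotation":[0,0,0],"grip":1},{"xyz":[-2.7,0,0],"rotation":[0,0,0],"grip":1},{"xyz":[-3,0,0],"rotation":[0,0,0],"grip":1},{"xyz":[-3.3,0,0],"rotation":[0,0,0],"grip":1},{"xyz":[-3.7,0,0],"rotation":[0,0,0],"grip":1},{"xyz":[-3.7,0,0],"rotation":[0,0,0],"grip":1}]'; python3 ms.py 3
```

```text
time: 21.95
tcp_pos: [506.5, -86.9, 211.9]
orientation: [-0.001, 0.818, 0.575, 0.001]
force: [4.5, 10.3, -1.2]
grip_width: 19.6
[ 0.044 -0.     0.032]
22.05 F [ 3.09  9.06 -1.02] M [ 1.358 -0.587  0.025] sd 0.019 grasp [506.47 -87.07  44.93] psi 1.224 tau6 0.059 0.119 w 20.4
time: 23.35
tcp_pos: [493.6, -122.9, 211.9]
orientation: [0.0, 0.819, 0.574, -0.0]
force: [-0.6, -2.8, -0.3]
grip_width: 19.8
[ 0.022  0.054 -0.007]
23.45 F [-0.76 -2.44 -0.5 ] M [-0.412  0.103  0.023] sd 0.025 grasp [ 493.67 -122.75   44.93] psi 1.2234 tau6 -0.087 0.057 w 19.6
```

```bash
python3 -m crank '[{"xyz":[0,0,0],"rotation":[0,0,0],"grip":0.7},{"xyz":[0,0,0],"rotation":[0,0,0],"grip":0.6},{"xyz":[0,0,0],"rotation":[0,0,0],"grip":0.5},{"xyz":[0,0,0],"rotation":[0,0,0],"grip":0.5},{"xyz":[0,0,0],"rotation":[0,0,0],"grip":0.5},{"xyz":[0,0,-3],"rotation":[0,0,0],"grip":0.5},{"xyz":[0,0,-7],"rotation":[0,0,0],"grip":0.5},{"xyz":[0,0,-12],"rotation":[0,0,0],"grip":0.5},{"xyz":[-5,0,-16],"rotation":[0,0,0],"grip":0.5},{"xyz":[-10,0,-20],"rotation":[0,0,0],"grip":0.5},{"xyz":[-15,0,-20],"rotation":[0,0,0],"grip":0.5},{"xyz":[-20,0,-20],"rotation":[0,0,0],"grip":0.5},{"xyz":[-25,0,-20],"rotation":[0,0,0],"grip":0.5},{"xyz":[-25,0,-20],"rotation":[0,0,0],"grip":0.5}]'
python3 - <<'E'
from h import *
t=robot.camera("top")[...,::-1];s=robot.camera("scene")[...,::-1]
a=cv2.resize(t[185:275,205:330],(500,360),interpolation=cv2.INTER_CUBIC);b=cv2.resize(s[125:205,190:290],(300,240),interpolation=cv2.INTER_CUBIC)
o=np.zeros((360,800,3),np.uint8);o[:,:500]=a;o[:240,500:]=b;cv2.imwrite("pics/end.png",o)
E
```

```text
time: 24.85
tcp_pos: [407.2, -360.3, 412.1]
orientation: [0.0, 0.819, 0.574, -0.0]
force: [0.1, 0.3, -0.4]
grip_width: 46.6
```

View pics/end.png

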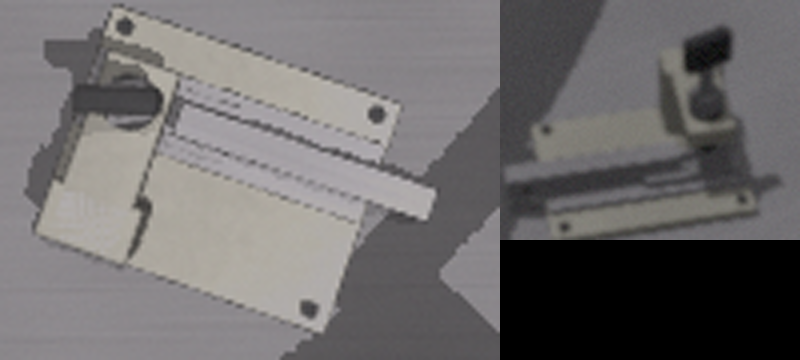

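The bar lies on the bed with its tail past the bed's end at crop (430,205), and the driver stands upright in the screw at (118,98). I'll hand it in.

```bash
python3 -c "
from plant import robot
print(robot.hand_in(), robot.get_state()['time'])"
```

```text
the job is handed in; nothing more can be done
the job is handed in; nothing more can be done
```

I set the depth stop, drew the bar clear of the screw and handed the job in at about 25 s of the 72 s allowed. The hand-in reports no verdict.

- **Driver:** I took the larger driver from its stand and seated it in the white press's screw. It touched the socket floor about 13.5 mm above the arm's top.
- **Screw:** I turned it clockwise until the holding torque rose from about 0.084 to 0.139 N m, which I read as a press of about 9 N. The torque readings were noisy, and a less likely reading of them gives about 12.6 N, still under the 15 N limit.
- **Bar:** I pinched it by the tail and drew it about 58 mm straight back. The drag was about 10–11 N, which corresponds to a press of about 6–10 N and so agrees with the torque. It dropped away once the head was clear of the nose.
- **Last checks:** The final pictures show the driver upright in the screw and the bar lying on the bed. I estimate the bar's origin at 105–112 mm from the screw axis, against the required 89–148 mm. The gripper was clear of everything, and I did not go near the vial, dish or bottle.

Two things were not measured directly: the final height of the nose, which I inferred from the press force, and whether the bar lies flat, which I judged from the pictures. The camera positions were also off from where the parts actually were by about 1–2 mm, which I corrected by feel while seating the driver and pinching the bar.

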